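# Put the rinsed wash beaker upside down on its drying peg

## Task

The teal wash beaker has been rinsed and lies on its side in the wire cradle. Turn it upside down and lower it over the free teal drying peg until its rim sits flat on the steel base, gently and without dropping it, then let go. Leave the pink beaker on its own peg and do not disturb the other things on the bench.

Things in the scene. Friction and masses are not known exactly. Their poses are not given: they have to be found in the camera images.
- teal_beaker_mid (a point): Teal plastic beaker, a straight cylinder open at one end: 60 mm outside diameter, 100 mm long, 3 mm wall, 4 mm base, about 100 g. This point is its centre, on the axis, 50 mm from base and rim; z runs from base to mouth. At the start it lies loose in the cradle, centre 85 mm above the bench, mouth away from the robot and sloping 22 degrees down, sides free for fingers; it lifts straight up.
- teal_beaker_rim (a point): Centre of the teal beaker's mouth, in the plane of the rim, 50 mm along the axis from its centre; same axes (z points out of the mouth).
- teal_peg_seat (a point): Foot of the teal drying peg: on its axis, on the upper face of its steel base, 25 mm above the bench; z up. Fixed. Base: disc 90 mm diameter, 25 mm thick. Upright peg: 34 mm diameter, rising 75 mm above the base, the last 15 mm tapering to 18 mm diameter. An inverted beaker goes right over it, its rim then resting on the base (10 mm play all round).
- cradle: Draining cradle, fixed: grey foot 130 x 60 x 10 mm and two parallel steel wires (8 mm thick, 36 mm apart) that carry the beaker and slope 22 degrees down away from the robot, turned up at the low end as a stop for the rim. Origin at the middle of its underside on the bench; x points along the wires to the low end.
- pink_peg_seat (a point): The pink drying peg, the same in shape as the teal one and fixed; this point is its foot centre on the upper face of its base, 25 mm above the bench. It is taken by the pink beaker.
- pink_beaker_mid (a point): Centre of the pink beaker, same size as the teal one, standing upside down on the pink peg, its upper end 125 mm above the bench. To be left alone.
- flux_bottle: White bottle with red cap, loose, 56 mm diameter, 130 mm high, upright; origin at the centre of its underside. Leave alone.
- solder_reel: Aluminium reel, loose, 64 mm diameter, 50 mm high, standing on its flange; origin at the centre of its underside. Leave alone.
- screwdriver: Screwdriver with yellow handle, loose, 170 mm long, lying on the bench; origin at its middle underside, x towards the tip. Leave alone.
- pliers: Pliers with teal handles, loose, 150 mm long, lying on the bench at the robot's right; origin between the handles, x towards the jaws. Leave alone.
There are look-alikes about, which are no part of the job. What is shaped like the part that bears teal_beaker_mid but orange or purple is not meant. What is shaped like the part that bears teal_peg_seat but orange is not meant.

How it is judged:
At the end, for the whole second after the job is handed in: The teal beaker stands upside down over the teal peg, rim centre within 14 mm of the peg's axis and within 5 mm of the base's upper face, within 0.1 rad of vertical, at rest and released (horizontal distance between teal_beaker_rim and teal_peg_seat below 0.014 m and z of teal_beaker_rim in the frame of teal_peg_seat below 0.005 m and angle between teal_beaker_mid's own z axis and vertical above 3.04 rad and linear speed of teal_beaker below 0.02 m/s); the robot touches nothing.
It fails at once if the teal beaker is dropped (falls free at over 0.6 m/s, about 18 mm of fall) (contact force between the fingers and teal_beaker below 0.05 N and linear speed of teal_beaker above 0.6 m/s).
It fails at once if the pink beaker is moved more than 30 mm (distance of pink_beaker_mid from where it was at the start of the episode above 0.03 m).
It fails at once if the bottle, reel, screwdriver or pliers is moved more than 30 mm (distance of any of flux_bottle, solder_reel, screwdriver, pliers from where it was at the start of the episode above 0.03 m).
It also fails if it takes over 48 s, if anything falls off the work surface, if the arm or the gripper's body presses on something with over 40 N, if the wrist force passes 120 N, or if a joint passes its speed limit or range.

## Robot

A 6-joint arm with a two-finger parallel gripper is mounted at the origin on the work surface. World frame = base frame: x ahead of the robot, y to its left, z up, the work surface at z = 0. Lengths are in m, angles in rad, forces in N, time in s.
With the tool pointing down it reaches from about 0.3 to 0.875 m from the base axis. Payload 6.4 kg.
Tool frame: the origin (TCP) lies at the centre of the arm's flange, where the gripper is bolted on; the fingertips stand 173 mm ahead of it and the grasp point (between the pads) lies 155 mm ahead of it; z points along the fingers, x is the direction in which the jaws open and shut, and the axes are right-handed (so a half turn about z gives the same grasp; the last joint's range is limited). The gripper opens to 85 mm and grips with 20 to 120 N. Pads are 22 mm wide; open, the fingers measure 114 mm over their backs; the gripper's body (76 mm by 85 mm) begins 54 mm behind the grasp point. The pads swing forward as they close: fully open they stand 13 mm farther back than shut.
Start: joints at [-1.469, 0.181, 1.607, -0, 1.354, -0.206], TCP at [0.174, -0.548, 0.405] pointing down, gripper open.
Joint ranges: [-2.99, 2.99], [-0.89, 2.07], [0.3, 2.58], [-1.14, 4.28], [0, 2.63], [-3.12, 3.12]. Speed limits (rad/s): [2.57, 2.57, 3.01, 3.14, 3.14, 3.14].

## Interface

Orientations are given as a unit quaternion [w, x, y, z].
In Python, from bench import ctrl gives the robot as it stands. The module is installed in compiled form; this text tells all that it offers.
- The arm moves only by the tool move_arm, never from a script. Its argument "moves" is a list of rows, each an object of numbers: "gripper": the opening in per cent of the stroke, from 0 (shut) to 100 (fully open); "x", "y", "z": the shift along the tool's x, y, z in cm; "roll": the turn about the tool's z in degrees. In form: [{"gripper": .., "x": .., "y": .., "z": .., "roll": ..}, ...]. A call has 1 to 5 rows; each row shifts and turns the commanded pose from where the row before left it, along the tool's axes as they then stand; what a row does not reach is not made up. A row lasts 1/8 s, in which the tool goes at most 62.5 mm and 10.7 degrees, less where a joint would pass 70% of its speed; a pose out of reach is approached as far as the arm can. A call is refused whole if a number of a shift passes 6.25 or a number of a turn 10.7, either way. A call with a gripper value outside its range is refused whole. The fingers move at their own pace and stop on an object; the grip force is fixed at half the most. Time passes only in rows, so rows that do not move let the fingers close. It gives the time, the measured TCP pose, the force and the opening at its end, in the units of the state.
- ctrl.get_obs(): the state, without advancing time (a new reading comes with each control period).
- ctrl.camera(name): name is "scene" or "top" or "wrist"; returns a dict with "img" (420x560x3 uint8, red, green, blue), "fx", "fy", "cx", "cy" (pixels), "world_from_camera" (4x4, takes a point from camera to world coordinates); the wrist camera has in their place "tool_from_camera" (4x4, takes a point from camera to tool coordinates, whose origin is the TCP and whose axes are the tool frame's). Camera axes: x right, y up, looking along -z (the intrinsics and any distortion apply to the point x, -y, -z); pixel columns grow to the right and rows downward; lengths in m; the calibration is good to about 2 mm. A picture is of the moment at which its call begins: read the wrist's pose just before it. There is no depth.
- ctrl.hand_in(): hands the job in, once; it reports no verdict.
The state is a dict: "time_s": time; "q": joint angles; "dq": joint speeds; "joint_efforts": joint torques, N m; "eef_pos": TCP position; "eef_rot": TCP orientation; "wrist_force": force on the tool from outside, world axes, zero at the start; "torque": the same for the moment, N m; "opening": opening from 0.0 (shut) to 1.0 (fully open).
Only numpy, scipy, OpenCV 4.12 (cv2) and the standard library are available. Lean on these libraries where they do the work, as an engineer would, in place of code of your own. Each camera call takes 0.05 s, during which the arm holds its last target. There are 200 camera calls.

## Working session

There is one attempt and no reset: what is moved stays moved. The work goes in short steps, Python scripts to look and compute and a tool call to move; the robot and the scene stay as the last step left them, time stands still between calls to the robot, and variables do not carry over. Pictures are saved under pics/ and viewed, about 8 in all and at most 12, crops included, and the job is handed in when it is done.

Besides the shell and the picture viewer there is one more tool, called by a JSON object that holds its "api" and its "payload". move_arm: Moves the arm, as the interface text tells. Its arguments: {"type":"object","properties":{"moves":{"type":"array","items":{"type":"object","properties":{"gripper":{"type":"number"},"x":{"type":"number"},"y":{"type":"number"},"z":{"type":"number"},"roll":{"type":"number"}}}}},"required":["moves"]}

```bash
mkdir -p pics
python3 - <<'E'
from bench import ctrl
import cv2,numpy as np
o=ctrl.get_obs();print(o)
for n in("scene","top"):
    c=ctrl.camera(n);cv2.imwrite(f"pics/{n}0.png",c["img"][:,:,::-1])
    print(n,{k:v for k,v in c.items() if k!="img"})
c=ctrl.camera("wrist");print({k:v for k,v in c.items() if k!="img"})
E
```

```text
{'time_s': 0.0, 'q': array([-1.46929188e+00,  1.81519104e-01,  1.60802398e+00,  6.93636842e-06,
        1.35380076e+00, -2.06321380e-01]), 'dq': array([-0.0002045 ,  0.00087156, -0.00063271,  0.0005584 , -0.00153184,
       -0.00082486]), 'joint_efforts': array([ 6.49719295e-04, -4.44865787e+01, -3.51345670e+01, -2.63292577e-04,
        8.89660267e-03, -1.15713348e-05]), 'eef_pos': array([ 0.17419658, -0.54770403,  0.40378851]), 'eef_rot': array([-6.52988404e-04,  8.07150838e-01, -5.90344610e-01, -5.83339575e-04]), 'wrist_force': array([-0.49154122,  0.02497056, -0.43653978]), 'torque': array([-0.05661821,  0.03010616,  0.03222595]), 'opening': 0.9990166169244187}
scene {'fx': 391.138174109447, 'fy': 391.138174109447, 'cx': 280.89493634896775, 'cy': 204.46041626148133, 'world_from_camera': array([[ 0.51460913, -0.4713626 ,  0.71623651,  1.18865463],
       [ 0.85729136,  0.26811648, -0.4395055 , -0.44641275],
       [ 0.01513165,  0.84019691,  0.54207027,  0.61046426],
       [ 0.        ,  0.        ,  0.        ,  1.        ]])}
top {'fx': 419.7800358517296, 'fy': 419.7800358517296, 'cx': 279.98319178386714, 'cy': 207.47432413653547, 'world_from_camera': array([[ 0.02554915,  0.98288258, -0.18245293,  0.31034413],
       [-0.99966531,  0.02437788, -0.0086598 , -0.00545564],
       [-0.00406375,  0.18261312,  0.98317645,  1.09760382],
       [ 0.        ,  0.        ,  0.        ,  1.        ]])}
{'fx': 296.1694461820868, 'fy': 296.1694461820868, 'cx': 281.49082268142104, 'cy': 208.68408323341873, 'tool_from_camera': array([[ 9.99999785e-01,  2.75293790e-04,  5.95066568e-04,
        -7.61441636e-04],
       [ 4.20384128e-04, -9.65690803e-01, -2.59694235e-01,
        -6.66620845e-02],
       [ 5.03158102e-04,  2.59694429e-01, -9.65690712e-01,
         3.12142046e-02],
       [ 0.00000000e+00,  0.00000000e+00,  0.00000000e+00,
         1.00000000e+00]])}
```

View pics/scene0.png

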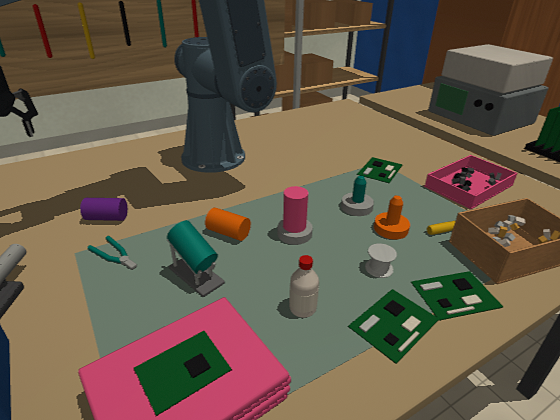

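View pics/top0.png

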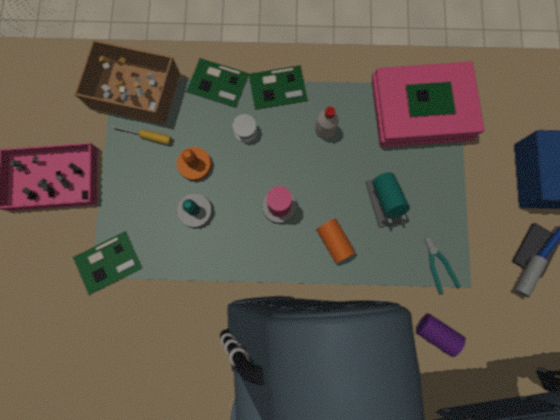

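Scene view: the teal beaker is at (192,245). Its look-alikes are the orange beaker (228,224) and the purple one (104,209). The free teal peg is at (358,195), with an orange look-alike at (392,218) and the pink peg taken at (295,215). In the top view the teal beaker is at (391,195) and the teal peg at (195,207).

The moves allow no tilt, so I plan to hook the lower lip over the peg and let the beaker pivot between the pads. First I'll fit the two models to both views.

```bash
cat > h.py <<'E'
import numpy as np,cv2
from scipy.optimize import minimize
def teal(img,box):
    h=cv2.cvtColor(img,cv2.COLOR_RGB2HSV);m=cv2.inRange(h,(80,110,35),(98,255,255))
    k=np.zeros_like(m);x0,y0,x1,y1=box;k[y0:y1,x0:x1]=m[y0:y1,x0:x1]
    n,l,s,_=cv2.connectedComponentsWithStats(k);b=1+np.argmax(s[1:,4]);return (l==b).astype(np.uint8)
def proj(c,W,P):
    p=(np.c_[P,np.ones(len(P))]@np.linalg.inv(W).T)[:,:3]
    return np.c_[c["cx"]+c["fx"]*p[:,0]/-p[:,2],c["cy"]+c["fy"]*p[:,1]/p[:,2]]
T=np.linspace(0,2*np.pi,40)
def rings(o,a,prof):
    a=a/np.linalg.norm(a);u=np.cross(a,[.3,.5,.1]);u/=np.linalg.norm(u);v=np.cross(a,u)
    return np.vstack([o+s*a+r*(np.outer(np.cos(T),u)+np.outer(np.sin(T),v)) for s,r in prof])
def hull(c,W,P,S=4):
    m=np.zeros((420*S,560*S),np.uint8);q=proj(c,W,P)*S+S/2
    cv2.fillConvexPoly(m,cv2.convexHull(np.round(q).astype(np.int32)),1);return m
def fit(views,model,x0,step,S=4):
    # views: (cam, W, mask); maximise overlap of the model's outline
    M=[cv2.resize(m,None,fx=S,fy=S,interpolation=cv2.INTER_NEAREST) for _,_,m in views]
    def f(x):
        P=model(x);t=0
        for (c,W,_),m in zip(views,M):
            h=hull(c,W,P,S);t-=(h&m).sum()/max(1,(h|m).sum())
        return t
    sim=np.vstack([x0]+[np.array(x0)+np.eye(len(x0))[i]*step[i] for i in range(len(x0))])
    r=minimize(f,x0,method="Nelder-Mead",options=dict(initial_simplex=sim,xatol=2e-4,fatol=1e-4,maxiter=400));return r.x,-r.fun/len(views)
def beaker(x):
    a=np.array([np.cos(x[3])*np.cos(x[4]),np.sin(x[3])*np.cos(x[4]),-np.sin(x[4])])
    return rings(np.array(x[:3]),a,[(-.05,.03),(.05,.03)])
def peg(x): return rings(np.array(x[:3]),np.array([0,0,1.]),[(0,.017),(.06,.017),(.075,.009)])
E
python3 - <<'E'
from bench import ctrl
from h import *
S=ctrl.camera("scene");Tp=ctrl.camera("top")
def pix2z(c,u,v,z):
    W=c["world_from_camera"];d=W[:3,:3]@[(u-c["cx"])/c["fx"],-(v-c["cy"])/c["fy"],-1];o=W[:3,3];return o+d*(z-o[2])/d[2]
def run(bs,bt,model,x0,st):
    v=[(S,S["world_from_camera"],teal(S["img"],bs)),(Tp,Tp["world_from_camera"],teal(Tp["img"],bt))]
    print([int(m.sum()) for *_,m in v]);r=fit(v,model,x0,st);print(np.round(r[0],4),r[1]);return r[0]
b0=pix2z(Tp,391,195,.085);p0=pix2z(Tp,191,207,.09);print(b0,p0)
b=run((155,205,230,280),(360,160,420,230),beaker,[*b0,.2,.38],[.02,.02,.02,.3,.2])
p=run((335,165,385,215),(170,185,225,230),peg,[p0[0],p0[1],.025],[.02,.02,.015])
for n,u,v,z in[("pinktop",279,200,.125),("orangepegtop",190,155,.1),("bottletop",330,112,.13),("reel",245,125,.05),("orangebeaker",336,241,.03)]:print(n,pix2z(Tp,u,v,z).round(3))
im=S["img"][150:300,80:430].copy()
cs=[]
for c,(x0,y0) in((S,(80,150)),(Tp,(160,120))):
    im=c["img"].copy()
    for mdl,x in((beaker,b),(peg,p)):cv2.polylines(im,[cv2.convexHull(np.round(proj(c,c["world_from_camera"],mdl(x))).astype(np.int32))],True,(255,255,0))
    cs.append(cv2.resize(im[y0:y0+140,x0:x0+320],None,fx=2,fy=2,interpolation=cv2.INTER_NEAREST))
cv2.imwrite("pics/fit.png",np.vstack(cs)[:,:,::-1])
E
```

```text
[ 0.53629915 -0.2692469   0.085     ] [0.49311649 0.220863   0.09      ]
[1451, 1000]
[ 0.5367 -0.2671  0.0817  0.2938  0.4688] 0.9193277167883306
[288, 128]
[0.4964 0.232  0.0228] 0.7148152383716235
pinktop [0.509 0.006 0.125]
orangepegtop [0.622 0.23  0.1  ]
bottletop [ 0.73  -0.113  0.13 ]
reel [0.723 0.102 0.05 ]
orangebeaker [ 0.425 -0.141  0.03 ]
```

View pics/fit.png

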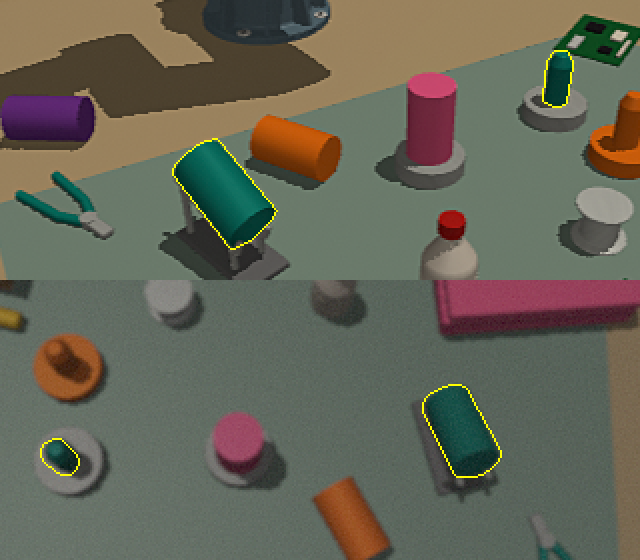

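The outlines fit both views: the choice is the teal beaker at (0.537,-0.267,0.082), heading 16.8°, and the teal peg at (0.496,0.232). The fitted heights of 82 and 23 mm agree with the stated 85 and 25 mm. The jaws are already nearly square to the beaker axis, so I'm moving above it.

{"api": "move_arm", "payload": {"moves": [{"gripper":100,"x":-2,"y":-5.1,"z":0},{"gripper":100,"x":-2,"y":-5.1,"z":0},{"gripper":100,"x":-2,"y":-5.2,"z":0.5},{"gripper":100,"x":-2,"y":-5.2,"z":1},{"gripper":100,"x":-2,"y":-5.2,"z":1}]}}

```text
validation failed for argument at $.mo...
```

{"api": "move_arm", "payload": {"moves": [{"gripper":100,"x":-2,"y":-5.1,"z":1},{"gripper":100,"x":-2,"y":-5.1,"z":1},{"gripper":100,"x":-1.8,"y":-5.1,"z":1},{"gripper":100},{"gripper":100}]}}

```text
validation failed for argument at $.mo...
```

```bash
cat >> h.py <<'E'
from scipy.spatial.transform import Rotation as R
def tcp(o):
    M=np.eye(4);M[:3,:3]=R.from_quat(np.roll(o["eef_rot"],-1)).as_matrix();M[:3,3]=o["eef_pos"];return M
E
python3 - <<'E'
from bench import ctrl
from h import *
o=ctrl.get_obs();c=ctrl.camera("wrist");M=tcp(o);W=M@c["tool_from_camera"]
m=teal(c["img"],(0,0,560,420));print(o["time_s"],o["eef_pos"],M[:3,:3].round(3),m.sum())
S=ctrl.camera("scene");v=[(S,S["world_from_camera"],teal(S["img"],(155,205,230,280)))]
x0=[.537,-.267,.083,.294,.384]
r=fit([(c,W,m)],beaker,x0,[.01,.01,.01,.05,.05]);print(r)
im=c["img"].copy();cv2.drawContours(im,cv2.findContours(m,0,2)[0],-1,(255,0,0),1)
cv2.polylines(im,[cv2.convexHull(np.round(proj(c,W,beaker(r[0]))).astype(np.int32))],True,(255,255,0))
cv2.imwrite("pics/w1.png",im[:,:,::-1])
E
```

```text
0.25 [ 0.17419915 -0.54786586  0.40425431] [[ 0.303 -0.953 -0.   ]
 [-0.953 -0.303  0.001]
 [-0.001 -0.    -1.   ]] 353
(array([ 0.537, -0.267,  0.083,  0.294,  0.384]), np.float64(-0.0))
```

View pics/w1.png

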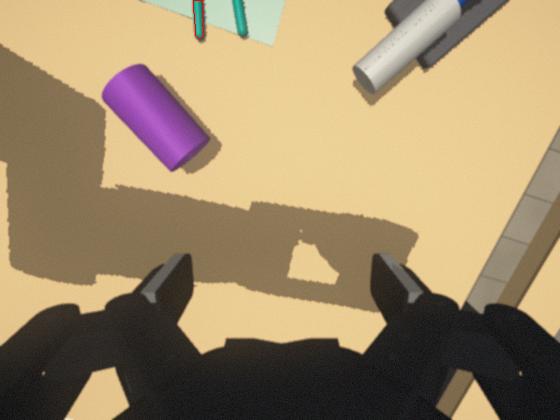

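The move was refused, probably because every row needs all its keys. The picture still shows the start pose, with the purple beaker at (155,117). I'm resending with roll included.

{"api": "move_arm", "payload": {"moves": [{"gripper":100,"x":-2,"y":-5.1,"z":0,"roll":0},{"gripper":100,"x":-2,"y":-5.1,"z":0,"roll":0},{"gripper":100,"x":-2,"y":-5.2,"z":0.5,"roll":0},{"gripper":100,"x":-2,"y":-5.2,"z":1,"roll":0},{"gripper":100,"x":-2,"y":-5.2,"z":1,"roll":0}]}}

```text
time_s: 0.98
eef_pos: [0.391, -0.3733, 0.3797]
eef_rot: [0.0, 0.807, -0.59, 0.0]
wrist_force: [-0.4, -1.1, 0.2]
opening: 0.998
```

{"api": "move_arm", "payload": {"moves": [{"gripper":100,"x":-2,"y":-5.1,"z":1,"roll":0},{"gripper":100,"x":-2,"y":-5.1,"z":1,"roll":0},{"gripper":100,"x":-1.8,"y":-5.1,"z":1,"roll":0},{"gripper":100,"x":0,"y":0,"z":0,"roll":0}]}}

```text
time_s: 1.48
eef_pos: [0.52, -0.27, 0.3486]
eef_rot: [-0.0, 0.809, -0.588, -0.001]
wrist_force: [0.1, -0.2, -0.5]
opening: 1.002
```

Run:
```python
from bench import ctrl
from h import *
o=ctrl.get_obs();c=ctrl.camera("wrist");M=tcp(o);W=M@c["tool_from_camera"]
m=teal(c["img"],(0,0,560,420));print(o["time_s"],o["eef_pos"],m.sum())
x0=[.537,-.267,.083,.294,.384]
r=fit([(c,W,m)],lambda x:beaker([x[0],x[1],.084,x[2],.384]),[.537,-.267,.294],[.01,.01,.05]);print(r)
im=c["img"].copy();cv2.drawContours(im,cv2.findContours(m,0,2)[0],-1,(255,0,0),1)
x=r[0];cv2.polylines(im,[cv2.convexHull(np.round(proj(c,W,beaker([x[0],x[1],.084,x[2],.384]))).astype(np.int32))],True,(255,255,0))
cv2.imwrite("pics/w2.png",im[:,:,::-1])
```

```text
1.475 [ 0.52004489 -0.27000454  0.34858233] 9762
(array([ 0.53860223, -0.26673859,  0.28197635]), np.float64(0.9478287257609322))
```

View pics/w2.png

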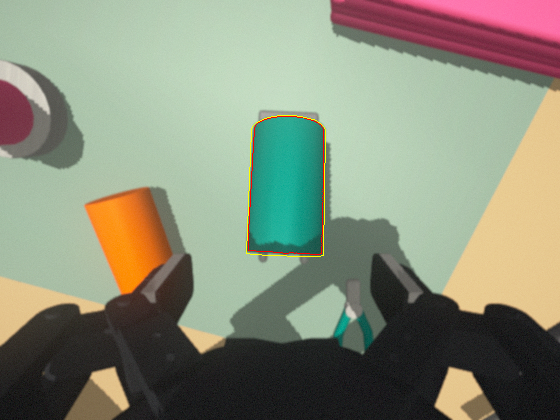

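The wrist view shows the teal beaker at (287,185) with its outline fitting. Its mid is (0.539,-0.267), heading 16.2°, which agrees with the first fit to 2 mm. I'm descending to grip 30 mm from the base end.

{"api": "move_arm", "payload": {"moves": [{"gripper":100,"x":0.2,"y":0,"z":4,"roll":1.8},{"gripper":100,"x":0,"y":0,"z":4,"roll":0},{"gripper":100,"x":0,"y":0,"z":2.8,"roll":0},{"gripper":60,"x":0,"y":0,"z":0,"roll":0},{"gripper":60,"x":0,"y":0,"z":0,"roll":0}]}}

```text
time_s: 2.15
eef_pos: [0.5182, -0.2753, 0.2429]
eef_rot: [0.0, 0.798, -0.603, -0.0]
wrist_force: [-3.8, 3.0, 0.2]
opening: 0.693
```

{"api": "move_arm", "payload": {"moves": [{"gripper":60,"x":0,"y":0,"z":0,"roll":0},{"gripper":60,"x":0,"y":0,"z":0,"roll":0}]}}

```text
time_s: 2.4
eef_pos: [0.5184, -0.2753, 0.2429]
eef_rot: [0.001, 0.798, -0.603, 0.0]
wrist_force: [-7.0, 0.5, 2.4]
opening: 0.701
```

Gripped: the opening is 0.70 and the jaws stopped at 60 mm. Now lifting.

{"api": "move_arm", "payload": {"moves": [{"gripper":60,"x":0,"y":0,"z":-2,"roll":0},{"gripper":60,"x":0,"y":0,"z":-3,"roll":0},{"gripper":60,"x":0,"y":0,"z":-4,"roll":0},{"gripper":60,"x":0,"y":0,"z":-4,"roll":0},{"gripper":60,"x":0,"y":0,"z":-3,"roll":0}]}}

```text
time_s: 3.02
eef_pos: [0.5191, -0.275, 0.4065]
eef_rot: [-0.0, 0.798, -0.603, 0.003]
wrist_force: [-0.5, 0.3, -0.3]
opening: 0.697
```

{"api": "move_arm", "payload": {"moves": [{"gripper":60,"x":-3,"y":-0.1,"z":0,"roll":0},{"gripper":60,"x":-5,"y":-0.2,"z":0,"roll":0},{"gripper":60,"x":-5,"y":-0.3,"z":0,"roll":0},{"gripper":60,"x":-5,"y":-0.3,"z":0,"roll":0},{"gripper":60,"x":-5,"y":-0.3,"z":0,"roll":0}]}}

```text
time_s: 3.65
eef_pos: [0.4672, -0.0488, 0.4041]
eef_rot: [-0.001, 0.798, -0.603, 0.002]
wrist_force: [1.3, 0.3, -0.8]
opening: 0.693
```

{"api": "move_arm", "payload": {"moves": [{"gripper":60,"x":-5,"y":-0.3,"z":0,"roll":0},{"gripper":60,"x":-5,"y":-0.3,"z":0,"roll":0},{"gripper":60,"x":-3,"y":-0.2,"z":0,"roll":0},{"gripper":60,"x":0,"y":0,"z":0,"roll":0}]}}

```text
time_s: 4.15
eef_pos: [0.4394, 0.0787, 0.4039]
eef_rot: [-0.001, 0.799, -0.602, 0.002]
wrist_force: [-0.5, 0.0, -1.9]
opening: 0.694
```

Run:
```python
from bench import ctrl
from h import *
o=ctrl.get_obs();c=ctrl.camera("wrist");S=ctrl.camera("scene");print(o["time_s"],o["eef_pos"],o["opening"])
W=tcp(o)@c["tool_from_camera"];h=c["img"].copy()
q=proj(c,W,np.array([[.496,.232,.1],[.496,.232,.025]]));print(q)
for p in q:cv2.drawMarker(h,tuple(np.round(p).astype(int).tolist()),(255,255,0),0,9)
cv2.imwrite("pics/w3.png",np.hstack([h[::1],])[:,:,::-1]);cv2.imwrite("pics/s3.png",cv2.resize(S["img"][100:300,150:430],None,fx=2,fy=2)[:,:,::-1])
```

```text
4.15 [0.43935747 0.07870634 0.40386432] 0.6941520869362822
[[129.90342296  94.54532144]
 [163.30958985 102.45197304]]
```

View pics/w3.png

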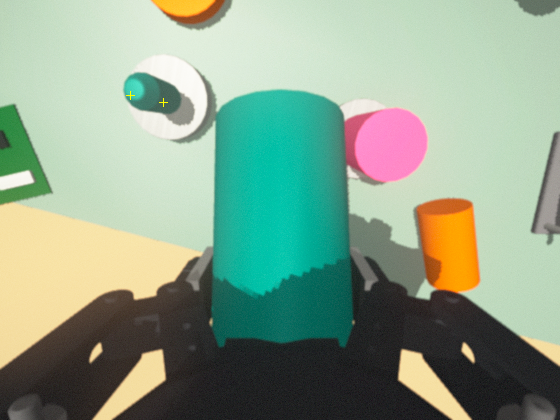

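View pics/s3.png

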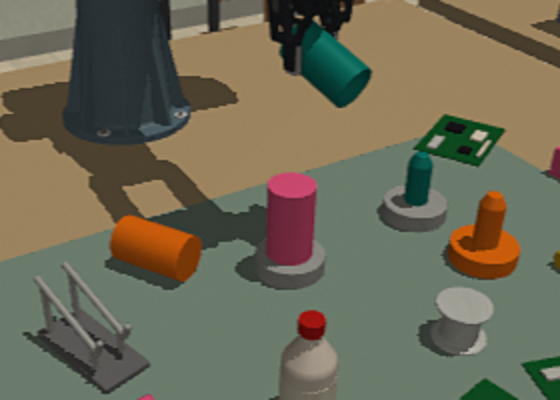

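The wrist view shows the beaker held at (282,200) and the teal peg top at about (134,87), a few px off my mark at (130,95). The scene view shows the beaker still sloping mouth down. I'm refining the peg position and the in-hand pose.

Run:
```python
from bench import ctrl
from h import *
o=ctrl.get_obs();c=ctrl.camera("wrist");S=ctrl.camera("scene");Tp=ctrl.camera("top");M=tcp(o);W=M@c["tool_from_camera"]
box=(110,45,212,150);hsv=cv2.cvtColor(c["img"],cv2.COLOR_RGB2HSV)
m=cv2.inRange(hsv,(0,0,120),(180,25,255))|cv2.inRange(hsv,(80,110,35),(98,255,255))
k=np.zeros_like(m);k[box[1]:box[3],box[0]:box[2]]=m[box[1]:box[3],box[0]:box[2]]
n,l,s,_=cv2.connectedComponentsWithStats(k);b=1+np.argmax(s[1:,4]);hl=cv2.convexHull(np.argwhere(l==b)[:,::-1].astype(np.int32));mm=np.zeros_like(m);cv2.fillConvexPoly(mm,hl,1);print(s[b],mm.sum())
full=lambda x:rings(np.array([*x[:2],.025]),np.array([0,0,1.]),[(-.025,.045),(0,.045),(.06,.017),(.075,.009)])
print("peg",fit([(c,W,mm)],full,[.5,.23],[.01,.01]))
P=M[:3,3]+M[:3,:3]@[0,0,.148];print("pivot",P)
g=M[:3,:3]@[0,-1,0];yaw=np.arctan2(g[1],g[0])
def mod(x):
    a=np.array([np.cos(x[0])*np.cos(yaw),np.cos(x[0])*np.sin(yaw),-np.sin(x[0])])
    return beaker([*(P+a*x[1]+[0,0,x[2]]),yaw,x[0]])
v=[(c,W,teal(c["img"],(213,80,350,265))),(S,S["world_from_camera"],teal(S["img"],(290,100,345,160)))]
print([int(q[2].sum()) for q in v],"pitch,dist,dz",fit(v[1:],mod,[.384,.022,0],[.1,.01,.008]))
t=v[0][2];r=np.argwhere(t).min(0);print("rim top row",r[0])
for p in(.3,.384,.47):print(p,proj(c,W,mod([p,.022,0]))[:,1].min())
```

```text
[ 110   45  102  105 8043] 10703
peg (array([0.50787562, 0.23938143]), np.float64(0.5825409888692383))
pivot [0.44043809 0.07689298 0.25530089]
[21822, 869] pitch,dist,dz (array([0.4311207 , 0.02443207, 0.00094486]), np.float64(0.7524521757979732))
rim top row 90
0.3 96.18780646941019
0.384 97.26904545813768
0.47 99.58667271738987
```

Run:
```python
from bench import ctrl
from h import *
from scipy.optimize import least_squares
o=ctrl.get_obs();c=ctrl.camera("wrist");W=tcp(o)@c["tool_from_camera"]
h=cv2.cvtColor(c["img"],cv2.COLOR_RGB2HSV).astype(int)
print("mat",h[60,240],"disc",h[75,190],h[130,160])
print("row97",[(u,h[97,u,1],h[97,u,2]) for u in range(196,222,2)])
print("col168",[(v,h[v,168,1]) for v in range(46,66,2)],[(v,h[v,168,1]) for v in range(130,152,2)])
d=lambda x:proj(c,W,rings(np.array([*x,.025]),np.array([0,0,1.]),[(-.025,.045),(0,.045)]))
f=lambda x:[d(x)[:,0].max()-209,d(x)[:,1].min()-54,d(x)[:,1].max()-141]
r=least_squares(f,[.5,.23]);print("from disc",r.x,r.fun)
m=teal(c["img"],(110,60,180,120));
print(m.sum(),fit([(c,W,m)],lambda x:peg([x[0],x[1],.025]),[.5,.235],[.01,.01]))
print("tip of both",[proj(c,W,np.array([[*p,.1]])) for p in(r.x,(.4964,.232))])
```

```text
mat [ 56  18 235] disc [ 24   5 252] [ 23   9 245]
row97 [(196, np.int64(5), np.int64(251)), (198, np.int64(7), np.int64(251)), (200, np.int64(6), np.int64(251)), (202, np.int64(11), np.int64(242)), (204, np.int64(17), np.int64(138)), (206, np.int64(20), np.int64(117)), (208, np.int64(22), np.int64(127)), (210, np.int64(27), np.int64(142)), (212, np.int64(30), np.int64(181)), (214, np.int64(24), np.int64(229)), (216, np.int64(21), np.int64(236)), (218, np.int64(21), np.int64(233)), (220, np.int64(19), np.int64(236))]
col168 [(46, np.int64(20)), (48, np.int64(17)), (50, np.int64(19)), (52, np.int64(19)), (54, np.int64(15)), (56, np.int64(8)), (58, np.int64(7)), (60, np.int64(6)), (62, np.int64(6)), (64, np.int64(7))] [(130, np.int64(8)), (132, np.int64(9)), (134, np.int64(9)), (136, np.int64(10)), (138, np.int64(18)), (140, np.int64(28)), (142, np.int64(25)), (144, np.int64(20)), (146, np.int64(23)), (148, np.int64(21)), (150, np.int64(21))]
from disc [0.49965545 0.22950564] [-1.56033650e-06  9.09273514e-02 -1.04872386e-01]
907 (array([0.50078325, 0.22965928]), np.float64(0.46517070043276165))
tip of both [array([[128.84062189,  90.30302027]]), array([[125.39646226,  93.36454437]])]
```

The peg is at about (0.499,0.232) from its disc. The beaker is held 24 mm baseward of its centre and still slopes about 22–25°. I'm going to 90 mm short of the peg, then down.

{"api": "move_arm", "payload": {"moves": [{"gripper":60,"x":-4,"y":-0.3,"z":0,"roll":0},{"gripper":60,"x":-5,"y":-0.3,"z":0,"roll":0},{"gripper":60,"x":-4.2,"y":-0.3,"z":1,"roll":0},{"gripper":60,"x":0,"y":0,"z":4,"roll":0},{"gripper":60,"x":0,"y":0,"z":4,"roll":0}]}}

```text
time_s: 5.08
eef_pos: [0.4126, 0.2065, 0.3111]
eef_rot: [-0.001, 0.798, -0.603, 0.001]
wrist_force: [-0.2, -0.5, -1.1]
opening: 0.698
```

{"api": "move_arm", "payload": {"moves": [{"gripper":60,"x":0,"y":0,"z":3.3,"roll":0},{"gripper":60,"x":0,"y":0,"z":0,"roll":0}]}}

```text
time_s: 5.32
eef_pos: [0.4114, 0.2056, 0.2764]
eef_rot: [0.002, 0.797, -0.603, -0.002]
wrist_force: [-0.3, 0.1, -0.9]
opening: 0.696
```

Run:
```python
from bench import ctrl
from h import *
o=ctrl.get_obs();c=ctrl.camera("wrist");S=ctrl.camera("scene");print(o["time_s"],o["eef_pos"],o["eef_rot"])
a=cv2.resize(S["img"][120:240,290:430],None,fx=3.5,fy=3.5);b=c["img"][:,130:430]
cv2.imwrite("pics/s4.png",np.hstack([a,b])[:,:,::-1])
```

```text
5.325 [0.411409   0.20559267 0.27639749] [ 0.00233754  0.79739402 -0.6034511  -0.00202045]
```

View pics/s4.png

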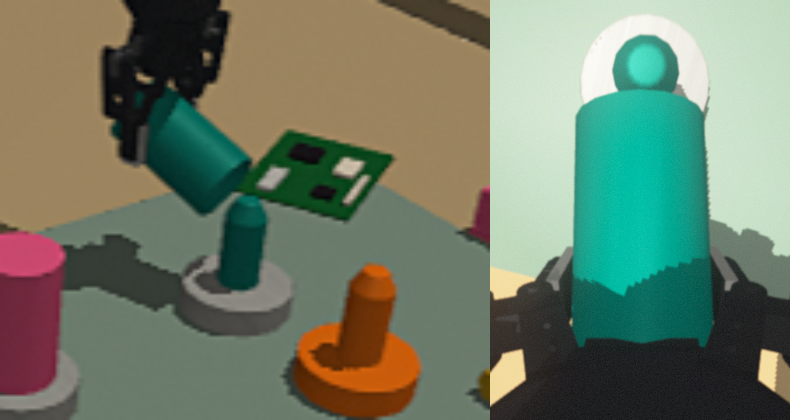

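Both views show good alignment: the peg tip is at (646,61), about 3 mm right of the beaker's mid-line, and the lower lip is just short of the peg and below its top. Now I'll push on to hook it, watching the force.

{"api": "move_arm", "payload": {"moves": [{"gripper":60,"x":0.3,"y":-1,"z":0,"roll":0},{"gripper":60,"x":0,"y":-0.8,"z":-0.4,"roll":0},{"gripper":60,"x":0,"y":-0.7,"z":-0.5,"roll":0},{"gripper":60,"x":0,"y":0,"z":0,"roll":0}]}}

```text
time_s: 5.92
eef_pos: [0.4363, 0.2101, 0.2877]
eef_rot: [0.003, 0.798, -0.603, -0.002]
wrist_force: [-9.3, -4.0, 2.4]
opening: 0.693
```

{"api": "move_arm", "payload": {"moves": [{"gripper":60,"x":0,"y":-0.6,"z":-0.4,"roll":0},{"gripper":60,"x":0,"y":-0.6,"z":-0.4,"roll":0},{"gripper":60,"x":0,"y":-0.5,"z":-0.2,"roll":0},{"gripper":60,"x":0,"y":0,"z":0,"roll":0}]}}

```text
time_s: 6.42
eef_pos: [0.4523, 0.2148, 0.2975]
eef_rot: [0.003, 0.798, -0.603, -0.002]
wrist_force: [-10.3, -3.1, 2.6]
opening: 0.695
```

Run:
```python
from bench import ctrl
from h import *
o=ctrl.get_obs();c=ctrl.camera("wrist");S=ctrl.camera("scene");print(o["time_s"],o["eef_pos"],o["wrist_force"])
a=cv2.resize(S["img"][120:240,290:430],None,fx=3.5,fy=3.5);b=c["img"][:,130:430]
cv2.imwrite("pics/s5.png",np.hstack([a,b])[:,:,::-1])
```

```text
6.425 [0.45232151 0.21482737 0.29750676] [-10.33610383  -3.05853999   2.5753462 ]
```

View pics/s5.png

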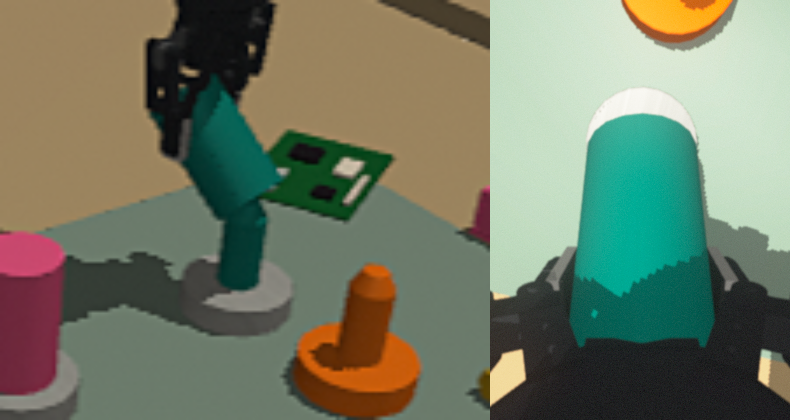

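The beaker is tilting as planned: about 45° now, with the lip hooked on the peg and only about 10 N. I'm continuing.

{"api": "move_arm", "payload": {"moves": [{"gripper":60,"x":0,"y":-0.7,"z":-0.3,"roll":0},{"gripper":60,"x":0,"y":-0.7,"z":-0.3,"roll":0},{"gripper":60,"x":0,"y":-0.6,"z":-0.1,"roll":0},{"gripper":60,"x":0,"y":-0.7,"z":0,"roll":0},{"gripper":60,"x":0,"y":-0.7,"z":0,"roll":0}]}}

```text
time_s: 7.15
eef_pos: [0.4849, 0.2241, 0.3045]
eef_rot: [0.003, 0.798, -0.603, -0.003]
wrist_force: [-10.5, -3.1, 3.6]
opening: 0.695
```

{"api": "move_arm", "payload": {"moves": [{"gripper":60,"x":0,"y":-0.7,"z":0,"roll":0},{"gripper":60,"x":0,"y":-0.7,"z":0,"roll":0},{"gripper":60,"x":0,"y":-0.6,"z":0.1,"roll":0},{"gripper":60,"x":0,"y":0,"z":0,"roll":0}]}}

```text
time_s: 7.65
eef_pos: [0.5041, 0.2295, 0.3029]
eef_rot: [0.003, 0.798, -0.603, -0.003]
wrist_force: [-9.6, -3.1, 0.7]
opening: 0.696
```

Run:
```python
from bench import ctrl
from h import *
o=ctrl.get_obs();c=ctrl.camera("wrist");S=ctrl.camera("scene");print(o["time_s"],o["eef_pos"],o["wrist_force"])
a=cv2.resize(S["img"][120:240,290:430],None,fx=3.5,fy=3.5);b=c["img"][:,130:430]
cv2.imwrite("pics/s6.png",np.hstack([a,b])[:,:,::-1])
```

```text
7.65 [0.50414694 0.22949629 0.30289406] [-9.58524375 -3.13850294  0.67200377]
```

View pics/s6.png

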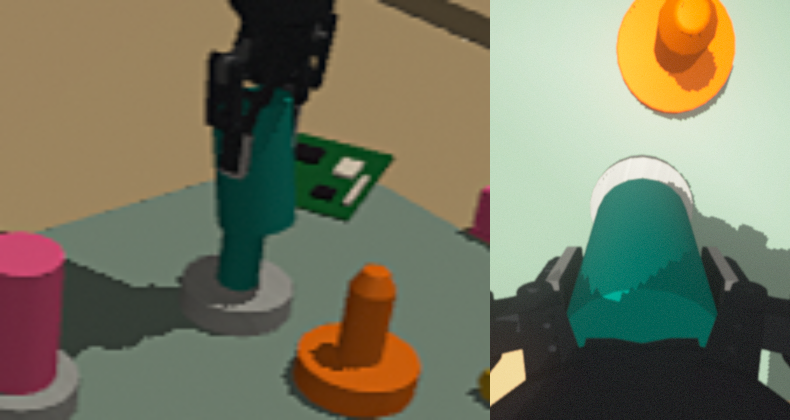

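The beaker is nearly upright, with about 4–5° left. I'll push slightly further, back off to centre, and lower most of the way.

{"api": "move_arm", "payload": {"moves": [{"gripper":60,"x":0,"y":-0.7,"z":0,"roll":0},{"gripper":60,"x":0,"y":0,"z":0,"roll":0},{"gripper":60,"x":0,"y":0.9,"z":0,"roll":0},{"gripper":60,"x":0,"y":0,"z":1,"roll":0}]}}

```text
time_s: 8.25
eef_pos: [0.5043, 0.2294, 0.2951]
eef_rot: [-0.002, 0.798, -0.603, 0.001]
wrist_force: [1.2, 0.5, -1.1]
opening: 0.697
```

{"api": "move_arm", "payload": {"moves": [{"gripper":60,"x":0,"y":0,"z":1.2,"roll":0},{"gripper":60,"x":0,"y":0,"z":1.2,"roll":0},{"gripper":60,"x":0,"y":0,"z":1.0,"roll":0},{"gripper":60,"x":0,"y":0,"z":0.4,"roll":0},{"gripper":60,"x":0,"y":0,"z":0,"roll":0}]}}

```text
time_s: 8.88
eef_pos: [0.5035, 0.2292, 0.2553]
eef_rot: [0.0, 0.798, -0.603, -0.0]
wrist_force: [-0.2, -0.8, -1.7]
opening: 0.702
```

{"api": "move_arm", "payload": {"moves": [{"gripper":60,"x":0,"y":0,"z":0.3,"roll":0},{"gripper":60,"x":0,"y":0,"z":0.3,"roll":0},{"gripper":60,"x":0,"y":0,"z":0,"roll":0}]}}

```text
time_s: 9.25
eef_pos: [0.5034, 0.2292, 0.2495]
eef_rot: [0.0, 0.798, -0.603, -0.0]
wrist_force: [-0.0, 0.4, -1.2]
opening: 0.693
```

{"api": "move_arm", "payload": {"moves": [{"gripper":60,"x":0,"y":0,"z":0.3,"roll":0},{"gripper":60,"x":0,"y":0,"z":0,"roll":0}]}}

```text
time_s: 9.5
eef_pos: [0.5042, 0.2294, 0.2481]
eef_rot: [-0.001, 0.798, -0.603, 0.001]
wrist_force: [-2.6, 0.5, 8.8]
opening: 0.698
```

Contact: 9 N upward at TCP z = 0.248, where I expected 0.247. I'll press slightly more to flatten the rim and look.

{"api": "move_arm", "payload": {"moves": [{"gripper":60,"x":0,"y":0,"z":0.2,"roll":0},{"gripper":60,"x":0,"y":0,"z":0,"roll":0}]}}

```text
time_s: 9.75
eef_pos: [0.5046, 0.2295, 0.2478]
eef_rot: [-0.001, 0.798, -0.603, 0.001]
wrist_force: [-4.9, -1.0, 19.9]
opening: 0.696
```

Run:
```python
from bench import ctrl
from h import *
o=ctrl.get_obs();c=ctrl.camera("wrist");S=ctrl.camera("scene");print(o["time_s"],o["eef_pos"],o["wrist_force"])
a=cv2.resize(S["img"][120:240,290:430],None,fx=3.5,fy=3.5);b=c["img"][:,130:430]
cv2.imwrite("pics/s7.png",np.hstack([a,b])[:,:,::-1])
```

```text
9.75 [0.50460427 0.22952996 0.2478263 ] [-4.89704371 -0.99278386 19.8833662 ]
```

View pics/s7.png

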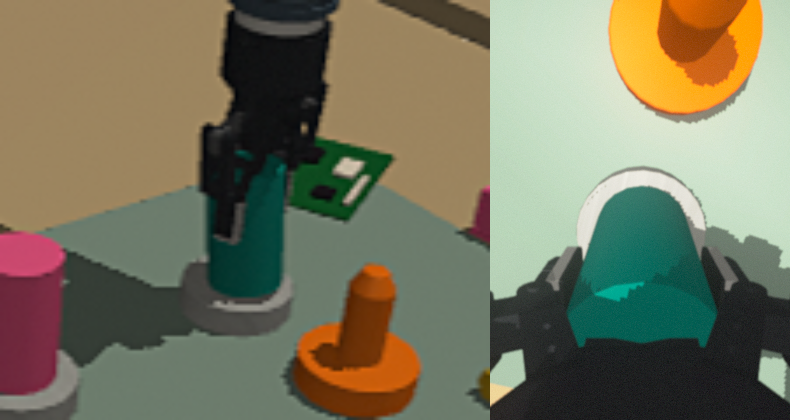

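The beaker is seated over the peg and stands upright on the base, with 20 N pressing. I'll relieve the press, open, settle, and rise straight up.

{"api": "move_arm", "payload": {"moves": [{"gripper":60,"x":0,"y":0,"z":-0.3,"roll":0},{"gripper":100,"x":0,"y":0,"z":0,"roll":0},{"gripper":100,"x":0,"y":0,"z":0,"roll":0},{"gripper":100,"x":0,"y":0,"z":0,"roll":0},{"gripper":100,"x":0,"y":0,"z":0,"roll":0}]}}

```text
time_s: 10.48
eef_pos: [0.5035, 0.2292, 0.2475]
eef_rot: [0.0, 0.798, -0.603, -0.0]
wrist_force: [-0.7, -0.2, -0.6]
opening: 1.001
```

{"api": "move_arm", "payload": {"moves": [{"gripper":100,"x":0,"y":0,"z":-2,"roll":0},{"gripper":100,"x":0,"y":0,"z":-5,"roll":0},{"gripper":100,"x":0,"y":0,"z":-5,"roll":0},{"gripper":100,"x":0,"y":0,"z":-3,"roll":0},{"gripper":100,"x":0,"y":0,"z":0,"roll":0}]}}

```text
time_s: 11.1
eef_pos: [0.5043, 0.2294, 0.4008]
eef_rot: [-0.002, 0.798, -0.603, 0.002]
wrist_force: [-0.1, 0.9, -0.0]
opening: 0.999
```

Run:
```python
from bench import ctrl
from h import *
o=ctrl.get_obs();S=ctrl.camera("scene");Tp=ctrl.camera("top");print(o["time_s"],o["eef_pos"],o["wrist_force"],o["opening"])
m=teal(S["img"],(330,130,390,215))
mod=lambda x:rings(np.array([x[0],x[1],x[2]]),np.array([x[3],x[4],1]),[(0,.03),(.1,.03)])
print(m.sum(),fit([(S,S["world_from_camera"],m)],lambda x:mod([x[0],x[1],x[2],x[3],0]),[.499,.232,.025,0],[.008,.008,.008,.05]))
im=S["img"].copy()
cv2.imwrite("pics/s8.png",np.hstack([cv2.resize(im[100:300,150:430],None,fx=1.9,fy=1.9),cv2.resize(Tp["img"][120:250,150:260],None,fx=2.2,fy=380/130)])[:,:,::-1])
```

```text
11.1 [0.50430333 0.22941656 0.40081483] [-0.14324835  0.9206073  -0.04477263] 0.998813070279483
838 (array([0.5023063 , 0.23458668, 0.0221115 , 0.03307247]), np.float64(0.931397130519571))
```

View pics/s8.png

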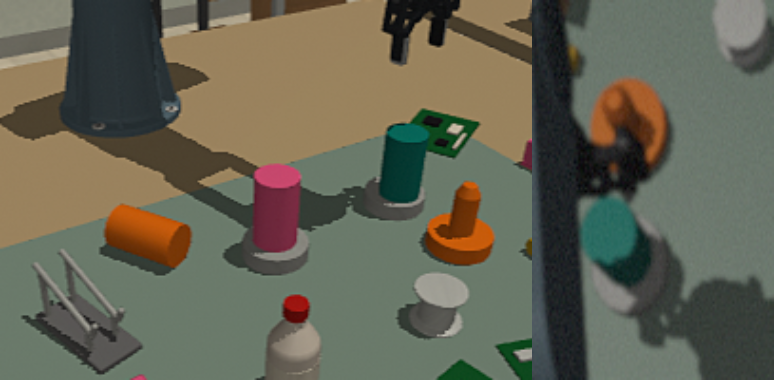

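The teal beaker stands inverted and upright on its base. The fitted rim is about 4 mm from the peg axis at z ≈ 22 mm, the gripper is clear, and the neighbours in view are in place.

```bash
python3 -c "
from bench import ctrl
print(ctrl.hand_in())"
```

```text
the job is handed in; nothing more can be done
None
```

The teal beaker is upside down over the teal peg with its rim on the steel base. It has been released, and the job was handed in at about 11 s of the 48 s allowed. `hand_in` reports no verdict.

**How it was done:** The moves allow no tilt. I gripped the beaker about 26 mm from its base end and hooked its lower lip against the peg. Pushing forward pivoted it in the pads to vertical, with about 10 N at the wrist. I then lowered it until it touched, pressed briefly to about 20 N, eased off, opened the jaws and rose clear.

**Last checks:**
- **Position:** the rim fits about 4 mm from the peg axis and 22 mm above the bench; the base's face is at 25 mm.
- **Tilt:** the fit gave about 0.03 rad in one direction. The other direction was only judged by eye.
- **Robot clear:** the gripper was about 15 cm above its release height, with no contact force.
- **Neighbours:** the pink beaker, bottle and reel look undisturbed in the last picture. The screwdriver and pliers were not in that crop; nothing was carried low near them.

**What disagreed or failed:**
- The estimates of the peg's position differed by 3 to 5 mm, and some of those fits overlapped poorly (0.46 to 0.71). I went by the disc's edges, and the 10 mm play covered the difference.
- The first two move calls were refused because the rows had no roll value. That cost one picture.

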